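# Build a second layer on the glass dryer and click its push-to-turn selector on

## Robot

A 6-joint arm with a two-finger parallel gripper is mounted at the origin on the work surface. World frame = base frame: x ahead of the robot, y to its left, z up, the work surface at z = 0. Lengths are in mm, angles in degrees, forces in N, time in s.
With the tool pointing down it reaches from about 325 to 925 mm from the base axis. Payload 3.1 kg.
Tool frame: the origin (TCP) lies between the finger pads; the fingertips stand 11 mm ahead of it and the grasp point (between the pads) lies 8 mm behind it (r.finger_overhang is the distance from the TCP to the fingertips, in mm); z points along the fingers, y is the line along which they close (so a half turn about z gives the same grasp; the last joint's range is limited). The gripper opens to 85 mm and grips with 20 to 120 N. Pads are 22 mm wide; open, the fingers measure 114 mm over their backs; the gripper's body (76 mm by 85 mm) begins 54 mm behind the grasp point. The pads swing forward as they close: fully open they stand 13 mm farther back than shut.
Start: joints at [56.998, 12.427, 92.441, -0, 75.132, -6.429], TCP at [279.578, 558.995, 242.3] pointing down, gripper open.
Joint ranges: [-157.48, 157.48], [-44.54, 120.13], [17.64, 146.25], [-64.5, 244.5], [7.68, 150.69], [-147.95, 147.95]. Speed limits (degrees/s): [159.86, 159.86, 180, 180, 180, 180].

## Interface

Orientations are given as a 3x3 rotation matrix whose columns are the frame's x, y, z axes.
In Python, from plant import r, eyes, order gives the robot as it stands. The module is installed in compiled form; this text tells all that it offers. Calls block until the motion is done:
- r.reach(position, orientation): joint-space move of the TCP to a pose.
- r.move_l(position, frame=None, max_speed=150): straight line of the TCP; frame=None keeps the orientation; max_speed is the mean speed in mm/s.
- r.goto_joints(angles): joint-space move.
- r.gripper_open() and r.grasp(effort=None): open the fingers fully, or close them until they stop; effort is the grip in N (None keeps the last).
- r.wait(seconds).
- r.solve_ik(position, orientation): joint angles nearest the present ones, or None.
- r.read_state(): the state.
- eyes.get_image(name): name is "scene" or "top" or "wrist"; returns (picture, depth): 384x512x3 uint8, red, green, blue; 384x512 float32, mm along the optical axis (not along the pixel's ray), 0 where there is no reading.
- eyes.calibration(name): a dict with "fov_y" (degrees; the focal length in pixels is half the picture's height over the tangent of half this angle, whatever the lens; pixels are square), "cx", "cy" (the principal point, pixels), "position" and "orientation" of the camera in the world. Camera axes: x right, y up, looking along -z (the intrinsics and any distortion apply to the point x, -y, -z); pixel columns grow to the right and rows downward; lengths in mm; the calibration is good to about 2 mm. A picture is of the moment at which its call begins: read the wrist's pose just before it. calibration takes no time and is no camera call; for the wrist camera it gives the pose at the moment of the call.
A pose or a line that the arm cannot do raises r.PlanningError and nothing moves.
- order.sign_off(): hands the job in; it is judged then, once.
The state is a dict: "t": time; "qpos": joint angles; "qvel": joint speeds; "effort": joint torques, N m; "tool_pos": TCP position; "tcp_rot": TCP orientation; "force": force on the tool from outside, world axes, zero at the start; "torque": the same for the moment, N m; "grip_width": finger opening in mm; "finger_force": force on a finger pad.
Only numpy, scipy, OpenCV 4.12 (cv2) and the standard library are available. Lean on these libraries where they do the work, as an engineer would, in place of code of your own. Each camera call takes 0.05 s, during which the arm holds its last target. There are 200 camera calls.

## Task

Load the glass dryer and switch it on. Lay the green slotted separator board flat and centred on the three upturned tumblers on the dryer's deck, squared up with the dryer with its long side running front to back, then set the upturned tumbler from the oval tray, still mouth down, on the middle of the board; put both down gently and leave the three lower tumblers where they stand and the tray's other things undisturbed. Last, push the selector knob in (never force it round while it is out), turn it clockwise to the next position (from the white dot to the green dot), and let it spring out again there.

Things in the scene. Friction and masses are not known exactly. Their poses are not given: they have to be found in the camera images.
- deck (a point): Centre of the flat top of the deck of the dryer, a low white machine fixed to the counter, 45 mm high, 335 mm long, 190 mm wide: it reaches 92 mm to +x, 242 mm to -x and 95 mm either side of this point. x: along its length (front to back), away from the robot and the selector; y: left; z: up.
- dial_grip (a point): Middle of the selector's black grip bar, on its vertical turning axis, 195 mm from the deck centre along the dryer's -x, at the end nearest the robot. The bar is 66 mm long (x; the white pointer line is at +x), 14 mm thick (y), 34 mm tall (17 mm above and below this point; top 96 mm above the counter), on a round black skirt 72 mm across.
- dial (a joint): Selector angle, rad, growing clockwise seen from above: 0 at the white dot (off, start), 1.05 at the green, 2.09 at the red. While out it is locked, with 0.05 rad of play. Pushed in it turns freely, nothing holds it at a dot; let go within 0.1 rad of a dot it springs out and locks there; elsewhere it stays in.
- dial_press (a joint): How far the selector is pushed straight down, in m: 0 out, 0.010 fully in (hard stop). It turns once it is in by 7 mm or more. The spring takes 4 N to start and 10 N fully in.
- board_mid (a point): Centre (half its thickness) of the green separator board: rigid plate 170 mm long (x), 150 wide (y), 8 thick, about 0.22 kg, flat on the grey stand at the start. Two through slots, each 30 mm (x) by 40 mm (y), leave a central web 14 mm wide (x -7 to 7 mm, y -20 to 20 mm) that can be pinched from above, a finger in each slot. Same when turned half round.
- glass_top_mid (a point): The tumbler to set on top, at the start on the oval tray among other things: an 84 mm tall tumbler with pale blue glass standing upside down (mouth down): 66 mm across at the mouth below, 54 mm across at the flat closed end on top, about 0.2 kg (0.14-0.28). The point is at its centre, half-way up (42 mm); z points up.
- glass_a_mid (a point): Lower tumbler on the deck, near y = +52 mm of the deck's frame: an 84 mm tall tumbler with pale blue glass standing upside down (mouth down): 66 mm across at the mouth below, 54 mm across at the flat closed end on top, about 0.2 kg (0.14-0.28). The point is at its centre, half-way up (42 mm); z points up.
- glass_b_mid (a point): Lower tumbler on the deck, near x = 50, y = -40 mm of the deck's frame: like the others.
- glass_c_mid (a point): Lower tumbler on the deck, near x = -50, y = -40 mm of the deck's frame: like the others.
- stand: Grey low fixed stand under the board: base 190 by 160 mm, 6 mm thick, with two rails along its x at y = -55 and +55 mm, 16 mm wide, tops 36 mm above the counter; under the slots 30 mm are clear between board and base. Origin at the centre of its underside.
- tray: Cream oval melamine tray 270 by 190 mm (long along its x), fixed, its floor 6 mm thick, rim 15 mm high; origin at the centre of its underside.
- bowl_rim (a point): Bystander on the tray: grey ceramic bowl 84 mm across, 45 mm high; the point is the centre of its mouth, at the top.
- jigger: Bystander on the tray: stainless steel jigger, 44 mm across, 78 mm tall; origin at the centre of its underside.
- spice_jar: Bystander on the tray: clear spice jar with a white flip-top lid, 45 mm across, 95 mm tall; origin at the centre of its underside.
- clip: Bystander on the tray near its middle: chrome spring clip, 64 mm long (its y), 18 mm wide, 20 mm high; origin at its underside.
Not all that is in view belongs to the job. Leave any purple or red look-alike of the part that bears glass_c_mid alone.

How it is judged (in metres and radians):
On the way, in this order (a step that is already met when the one before it is completed fails the run):
1. the separator board lies flat, centred and squared up on the three lower tumblers, let go (z of board_mid in the frame of deck between 0.083 and 0.093 m and horizontal distance between board_mid and deck below 0.025 m and angle between the x axis of board_mid and the x axis of deck, either way round below 0.2 rad and angle between board_mid's own z axis and vertical below 0.05 rad and contact force between the fingers and board below 0.1 N), for 0.2 s.
2. the tray's tumbler stands mouth down on the middle of the board, let go (all of step 1 and z of glass_top_mid in the frame of board_mid between 0.041 and 0.051 m and horizontal distance between glass_top_mid and board_mid below 0.03 m and angle between glass_top_mid's own z axis and vertical below 0.08 rad and contact force between the fingers and glass_top below 0.1 N), for 0.2 s.
3. the selector has been pushed in, turned to the green dot and has sprung out there (value of joint dial between 0.92 and 1.17 rad and value of joint dial_press below 0.0025 m), for 0.2 s.
At the end, for the whole second after the job is handed in: Board flat on the three upright lower tumblers, within 25 mm of the deck centre and 11 degrees of square, long side front to back; fourth tumbler mouth down on it within 30 mm of its centre; selector at the green dot (within 7 degrees) and sprung out; all let go and at rest (all of step 2 and all of step 3 and angle between each of glass_a_mid, glass_b_mid, glass_c_mid's own z axis and vertical below 0.08 rad and z of each of glass_a_mid, glass_b_mid, glass_c_mid in the frame of deck below 0.047 m and linear speed of each of board, glass_top below 0.02 m/s); the robot touches nothing.
It fails at once if a bystander was moved by more than 20 mm (distance of any of bowl_rim, jigger, spice_jar, clip from where it was at the start of the episode above 0.02 m).
It fails at once if a lower tumbler was moved by more than 20 mm (distance of any of glass_a_mid, glass_b_mid, glass_c_mid from where it was at the start of the episode above 0.02 m).
It fails at once if the selector was forced round without being pushed in (value of joint dial_press below 0.004 m and (value of joint dial between 0.3 and 0.75 rad or value of joint dial between 1.35 and 1.8 rad)).
It fails at once if the board was let fall (contact force between the fingers and board below 0.1 N and linear speed of board above 0.5 m/s).
It fails at once if the tumbler was let fall (contact force between the fingers and glass_top below 0.1 N and linear speed of glass_top above 0.5 m/s).
It also fails if it takes over 72 s, if anything falls off the work surface, if the arm or the gripper's body presses on something with over 40 N, if the wrist force passes 120 N, or if a joint passes its speed limit or range.

## Working session

There is one attempt and no reset: what is moved stays moved. The work goes in short steps, each a Python script; the robot and the scene stay as the last script left them, time stands still between calls to the robot, and variables do not carry over. Pictures are saved under pics/ and viewed, at most 11 in all, crops included, and the job is handed in when it is done.

```bash
mkdir -p pics
python3 - <<'E'
from plant import r, eyes
import cv2, numpy as np
for n in ("scene","top"):
    p,d=eyes.get_image(n); np.savez(f"{n}0.npz",p=p,d=d)
    cv2.imwrite(f"pics/{n}0.png",cv2.resize(p[:,:,::-1],(800,600)))
    print(n,eyes.calibration(n))
print(eyes.calibration("wrist")); s=r.read_state(); print(s["t"],s["tcp_rot"],s["grip_width"])
E
```

```text
scene {'fov_y': 53.05017377828604, 'cx': 255.42223173022776, 'cy': 190.23819384423058, 'position': array([947.64671164, 495.90945862, 900.12979179]), 'orientation': array([[-0.79462708, -0.49593138,  0.3501712 ],
       [ 0.60709718, -0.64826241,  0.45955289],
       [-0.00090387,  0.57776112,  0.81620541]])}
top {'fov_y': 54.870985940124996, 'cx': 252.49457035987902, 'cy': 193.84789523089214, 'position': array([ 400.04992241,   15.18509519, 1025.46972875]), 'orientation': array([[ 0.00867707,  0.98398624, -0.17803312],
       [-0.99994343,  0.00744286, -0.00759919],
       [-0.00615242,  0.17808899,  0.98399515]])}
{'fov_y': 70.89127468492157, 'cx': 257.74750511294303, 'cy': 189.00222059030733, 'position': array([216.46269079, 590.28221617, 372.69221577]), 'orientation': array([[ 0.44726516, -0.85844487, -0.25105037],
       [ 0.89439954,  0.42870999,  0.12750374],
       [-0.00182713, -0.28156731,  0.95953974]])}
0.1 [[-8.94356222e-01  4.47353814e-01 -1.23014409e-03]
 [ 4.47355424e-01  8.94354335e-01 -1.85673684e-03]
 [ 2.69566388e-04 -2.21089578e-03 -9.99997520e-01]] 85.49263911808978
```

View pics/top0.png

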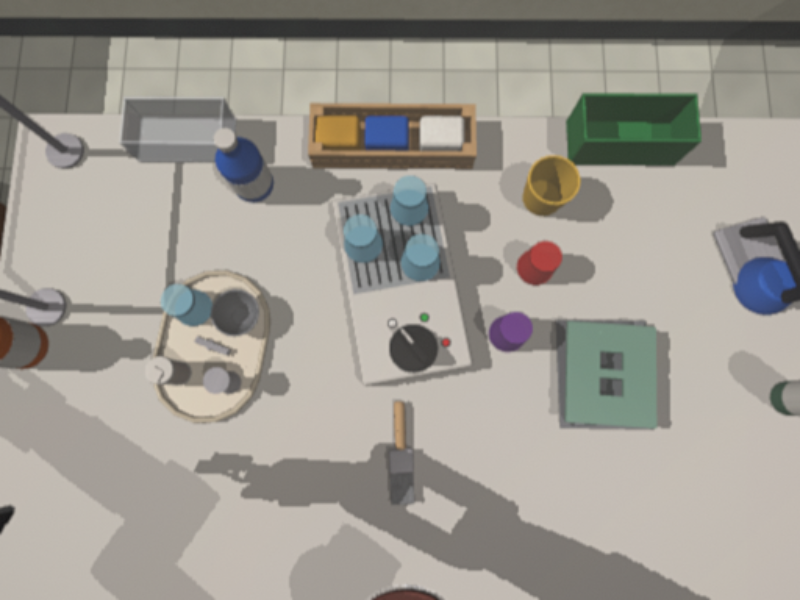

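View pics/scene0.png

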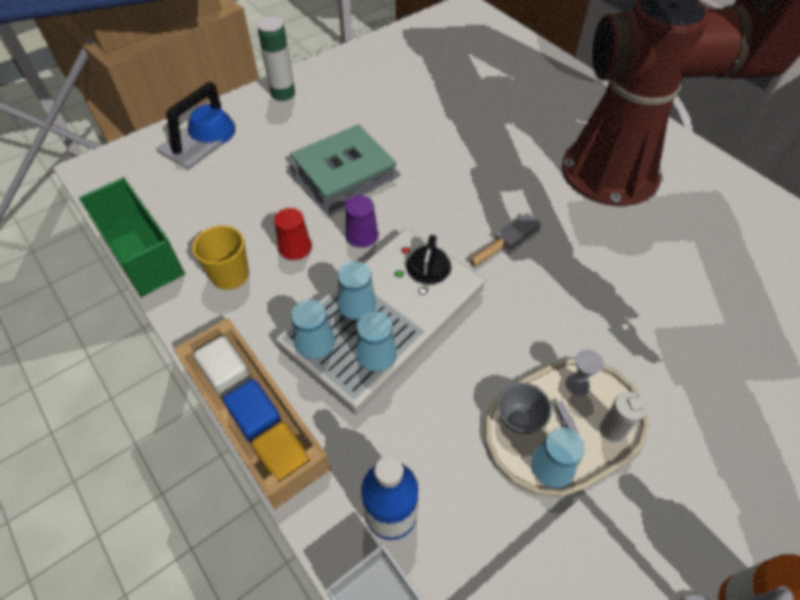

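The top view (800x600) shows these:
- **Board:** green at (610,375), on its stand. The green bin at (635,130) is a look-alike.
- **Tumbler to move:** blue, on the tray at (185,303). The lookalikes are the deck tumblers a (362,238), b (422,257) and c (410,200), in some order, plus red (540,262), purple (511,331) and yellow (551,185).
- **Dial:** (413,348), with its pointer towards the white dot at (392,323), green at (424,317) and red at (446,342).

Next I'll measure them.

```bash
cat > h.py <<'E'
import numpy as np, cv2
from plant import r, eyes
def rays(cal,uv,shape=(384,512)):
    f=shape[0]/2/np.tan(np.radians(cal["fov_y"])/2); uv=np.atleast_2d(np.asarray(uv,float))
    return np.c_[(uv[:,0]-cal["cx"])/f,-(uv[:,1]-cal["cy"])/f,-np.ones(len(uv))]
def on_plane(cal,uv,z):
    d=rays(cal,uv)@cal["orientation"].T; p=cal["position"]
    return p+d*((z-p[2])/d[:,2])[:,None]
def cloud(cal,d):
    v,u=np.mgrid[:384,:512]; R=rays(cal,np.c_[u.ravel(),v.ravel()])
    return ((R*d.reshape(-1,1))@cal["orientation"].T+cal["position"]).reshape(384,512,3)
def big(mask):
    c,_=cv2.findContours(mask.astype(np.uint8),cv2.RETR_EXTERNAL,cv2.CHAIN_APPROX_NONE)
    return sorted(c,key=cv2.contourArea,reverse=True)
def hsv(p): return cv2.cvtColor(p,cv2.COLOR_RGB2HSV)
def rot(yaw):  # tool down, tool y axis (closing) at yaw deg
    a=np.radians(yaw); y=np.array([np.cos(a),np.sin(a),0]); z=np.array([0,0,-1.]); return np.c_[np.cross(y,z),y,z]
E
cat > m.py <<'E'
from h import *
np.set_printoptions(precision=1,suppress=True)
for n in ("top","scene"):
    q=np.load(n+"0.npz"); p,d=q["p"],q["d"]; cal=eyes.calibration(n); H=hsv(p); X=cloud(cal,d); Z=X[...,2]
    print("==",n)
    g=(H[...,0]>65)&(H[...,0]<90)&(H[...,1]>50)&(H[...,2]>70)&(d>0)&(Z>25)&(Z<65)
    c=big(g)[0]; P=on_plane(cal,c[:,0],44); b=cv2.minAreaRect(P[:,:2].astype(np.float32)); print("board rect",b,"medZ",np.median(Z[g]))
    m=np.zeros((384,512),np.uint8); cv2.drawContours(m,[c],-1,1,-1)
    hole=(m>0)&(H[...,2]<95); 
    for k in big(hole)[:3]:
        print(" slot",cv2.contourArea(k),on_plane(cal,k[:,0].mean(0),44)[0], np.ptp(k[:,0],0))
    bl=(H[...,0]>90)&(H[...,0]<106)&(H[...,1]>60)&(H[...,2]>90)
    for k in big(bl)[:5]:
        m=np.zeros((384,512),np.uint8); cv2.drawContours(m,[k],-1,1,-1); s=(m>0)&(d>0); 
        if s.sum()<60: continue
        zt=np.percentile(Z[s],95); t=s&(Z>zt-6); tz=129 if zt>110 else 90
        P=X[t]; e=on_plane(cal,big(t)[0][:,0],tz); (cx,cy),rad=cv2.minEnclosingCircle(e[:,:2].astype(np.float32))
        print(" blue px",k[:,0].mean(0),"ztop",zt,"cloud",np.median(P,0),"circ",cx,cy,rad)
    v,u=np.mgrid[:384,:512]
    w=X.copy(); 
    reg=(X[...,0]>330)&(X[...,0]<760)&(abs(X[...,1])<200)&(d>0)
    top=reg&(Z>40)&(Z<50)&(H[...,2]>120)&(H[...,1]<45)
    k=big(cv2.morphologyEx(top.astype(np.uint8),cv2.MORPH_OPEN,np.ones((3,3))))[0]; P=on_plane(cal,k[:,0],45)
    print("dryer rect",cv2.minAreaRect(P[:,:2].astype(np.float32)))
    bk=reg&(H[...,2]<60)&(Z>50)&(X[...,0]<620)
    k=big(bk)[0]; s=bk&(Z>85)
    print("dial skirt+bar",cv2.contourArea(k),k[:,0].mean(0)," bar cloud>85:",s.sum(),X[s].mean(0), "maxZ",np.percentile(Z[bk],98))
    if s.sum()>5: print("  bar rect",cv2.minAreaRect(X[s][:,:2].astype(np.float32)))
    sk=reg&(H[...,2]<60)&(Z>50)&(Z<68); print("  skirt z",np.median(Z[sk]),cv2.minEnclosingCircle(X[bk&(Z<70)][:,:2].astype(np.float32)))
    gd=reg&(H[...,0]>45)&(H[...,0]<80)&(H[...,1]>100); rd=reg&((H[...,0]<6)|(H[...,0]>174))&(H[...,1]>120)&(Z<60)
    for nm,mm in(("green",gd),("red",rd)):
        for k in big(mm)[:1]: print(nm,k[:,0].mean(0),on_plane(cal,k[:,0].mean(0),46)[0])
    if n=="top":
        tr=(X[...,1]>130)&(X[...,1]<420)&(X[...,0]>350)&(X[...,0]<660)&(Z>30)&(d>0)&~bl
        for k in big(tr)[:6]:
            m=np.zeros((384,512),np.uint8); cv2.drawContours(m,[k],-1,1,-1); s=(m>0)&tr; print(" tray obj",k[:,0].mean(0),X[s].mean(0),X[s].min(0),X[s].max(0))
p,d=eyes.get_image("wrist"); cal=eyes.calibration("wrist"); s=r.read_state()
X=(cloud(cal,d)-s["tool_pos"])@s["tcp_rot"]
f=(d>0)&(d<180); print("wrist near px",f.sum())
for k in big(f)[:4]:
    m=np.zeros((384,512),np.uint8); cv2.drawContours(m,[k],-1,1,-1); q=(m>0)&f; print(k[:,0].mean(0),X[q].min(0),X[q].max(0))
print(r.finger_overhang)
cv2.imwrite("pics/w0.png",p[:,:,::-1])
q=np.load("top0.npz")["p"]; a=cv2.resize(q[100:280,90:310,::-1],None,fx=3.4,fy=3.0,interpolation=2); cv2.imwrite("pics/crop.png",a)
E
python3 m.py
```

```text
== top
board rect ((430.242919921875, -619.4016723632812), (3.9499456882476807, 8.505867004394531), 66.08272552490234) medZ 28.063330290147633
 slot 0.5 [ 429.6 -619.9   44. ] [2 3]
 blue px [268.6 166.7] ztop 131.85326261871688 cloud [642.9 -18.6 129.5] circ 642.5164794921875 -18.514087677001953 25.785219192504883
 blue px [232.  155.4] ztop 131.31415722923305 cloud [673.1  77.4 129.5] circ 674.0448608398438 78.4507064819336 24.434768676757812
 blue px [261.6 131.6] ztop 131.75700099050104 cloud [737.9  -0.5 129.7] circ 740.9060668945312 0.7024958729743958 24.35374641418457
 blue px [122.8 196. ] ztop 92.64691578775052 cloud [566.4 369.6  91. ] circ 567.654296875 370.2341613769531 22.190004348754883
dryer rect ((565.60693359375, 3.4813156127929688), (226.08740234375, 188.41819763183594), 10.596363067626953)
dial skirt+bar 0.0 [264. 215.]  bar cloud>85: 2 [517.4   4.2  89.2] maxZ 92.71651456025913
  skirt z 61.90888954267882 ((531.505615234375, -9.277623176574707), 11.820054054260254)
green [271.3 202.8] [553.3 -27.9  46. ]
red [284.8 218.5] [511.3 -63.7  46. ]
 tray obj [149.7 199.5
[... 838 characters left out ...]
08496
 blue px [354.5 295.8] ztop 91.25611031560926 cloud [583.7 386.5  89.6] circ 577.5798950195312 385.0803527832031 25.40785026550293
dryer rect ((614.351806640625, 15.9896240234375), (327.9772644042969, 189.4474639892578), 10.761350631713867)
dial skirt+bar 385.5 [274.3 165.7]  bar cloud>85: 52 [497.3  -7.5  94.5] maxZ 96.62463759662631
  bar rect ((499.1676330566406, -7.221595764160156), (60.486839294433594, 13.81915283203125), 38.98690414428711)
  skirt z 61.84737145500708 ((524.6419677734375, -75.66966247558594), 108.19650268554688)
green [255.1 174.9] [549.8 -27.4  46. ]
red [193. 162.] [ 663.2 -172.8   46. ]
wrist near px 43286
[256.7 330.1] [-14.5 -74.7 -92.3] [21.1 74.9 -0.7]
11.0
```

```bash
cat > m2.py <<'E'
from h import *
np.set_printoptions(precision=1,suppress=True)
out={}
for n in ("top","scene"):
    q=np.load(n+"0.npz"); p,d=q["p"],q["d"]; cal=eyes.calibration(n); H=hsv(p); X=cloud(cal,d); Z=X[...,2]; ok=d>0
    print("==",n)
    for nm,x0,y0,zt in (("a",674,78,129),("c",643,-18,129),("b",741,0,129),("top",570,375,90),("jar",456,392,101),("jig",442,310,84),("bowl",564,300,51)):
        s=ok&(np.hypot(X[...,0]-x0,X[...,1]-y0)<48)&(abs(Z-zt)<5)
        cs=big(s)
        if not cs: continue
        e=on_plane(cal,cs[0][:,0],zt)[:,:2].astype(np.float32); el=cv2.fitEllipse(e); ci=cv2.minEnclosingCircle(e)
        print(nm,"ellipse",np.array(el[0]),np.array(el[1]),"circ",np.array(ci[0]),ci[1],"npx",s.sum())
    s=ok&(abs(Z-44)<6)&(np.hypot(X[...,0]-460,X[...,1]+338)<125)
    k=big(s)[0]; P=on_plane(cal,k[:,0],44)[:,:2].astype(np.float32); print("board",cv2.minAreaRect(P))
    s=ok&(abs(Z-96)<5)&(np.hypot(X[...,0]-499,X[...,1]+7)<45)
    if s.any(): k=big(s)[0]; P=on_plane(cal,k[:,0],96)[:,:2].astype(np.float32); print("bar",cv2.minAreaRect(P))
    s=ok&(Z>55)&(Z<66)&(np.hypot(X[...,0]-499,X[...,1]+7)<60)
    if s.any(): k=big(s)[0]; P=on_plane(cal,k[:,0],62)[:,:2].astype(np.float32); print("skirt",cv2.minEnclosingCircle(P))
    s=ok&(Z>35)&(np.hypot(X[...,0]-615,X[...,1]-16)<210)&(X[...,0]>400)
    s&=(Z<55)&(abs(-np.sin(.186)*(X[...,0]-615)+np.cos(.186)*(X[...,1]-16))<110)
    k=big(s)[0]; P=on_plane(cal,k[:,0],45)[:,:2].astype(np.float32); print("dryer",cv2.minAreaRect(P))
    for nm,h in (("purple",(125,160)),):
        s=ok&(H[...,0]>h[0])&(H[...,0]<h[1])&(H[...,1]>80)&(Z>30); k=big(s)[0]; print(nm,k[:,0].mean(0),X[s].mean(0),X[s].max(0))
    s=ok&((H[...,0]<5)|(H[...,0]>175))&(H[...,1]>120)&(Z>30)&(X[...,1]>-300)&(X[...,1]<-100);print("red",X[s].mean(0),X[s].max(0))
E
python3 m2.py
python3 - <<'E'
import cv2,numpy as np
q=np.load("top0.npz")["p"]; w=cv2.imread("pics/w0.png")
a=cv2.resize(q[120:280,80:300,::-1],(550,400),interpolation=2); cv2.imwrite("pics/c1.png",np.hstack([a,cv2.resize(w,(250,187))] if 0 else [a]))
E
```

```text
== top
a ellipse [682.   79.8] [51.1 53.6] circ [681.7  80.1] 27.62602424621582 npx 350
c ellipse [649.8 -20.4] [52.1 52.7] circ [649.9 -20.5] 27.472789764404297 npx 354
b ellipse [749.7  -0.6] [52.  53.4] circ [749.3  -0.6] 27.69649887084961 npx 345
top ellipse [573.5 382.4] [52.1 53.8] circ [572.8 382.4] 28.229719161987305 npx 352
jar ellipse [457.2 398.1] [41.5 42.8] circ [456.3 398.1] 22.582679748535156 npx 243
jig ellipse [441.9 311.2] [40.2 41.4] circ [441.8 311.1] 21.2493896484375 npx 227
bowl ellipse [559.4 296.8] [79.8 81.2] circ [559.8 296.8] 41.58094024658203 npx 185
board ((462.1133117675781, -340.9559631347656), (150.9281005859375, 172.38504028320312), 85.96797180175781)
bar ((500.7569885253906, -8.929332733154297), (64.89111328125, 14.264309883117676), 39.40987777709961)
skirt ((501.2124328613281, -8.973162651062012), 35.747825622558594)
dryer ((617.9869384765625, 13.330703735351562), (333.4782409667969, 188.929931640625), 10.72713851928711)
purple [327.3 210.8] [ 528.6 -171.    77.5] [ 555.7 -146.4   89.5]
red [ 647.4 -224.1   74.4] [ 677.1 -199.    88.7]
== scene
a el
[... 381 characters left out ...]
22.65494728088379 npx 265
jig ellipse [438.6 311.6] [40.4 42.9] circ [439.1 311. ] 22.77408218383789 npx 228
bowl ellipse [556.6 297.5] [78.5 80.5] circ [556.1 297.1] 41.497291564941406 npx 184
board ((459.4197082519531, -339.69683837890625), (155.82659912109375, 174.26531982421875), 86.70982360839844)
bar ((498.76153564453125, -7.206886291503906), (66.98626708984375, 13.918599128723145), 39.93263626098633)
skirt ((498.1537170410156, -7.0367560386657715), 36.90098190307617)
dryer ((617.3572998046875, 17.407325744628906), (334.7835998535156, 190.8566131591797), 10.878556251525879)
purple [230.1 138.7] [ 490.5 -168.6   95.4] [780.4 108.1 379.9]
red [ 656.2 -217.3   68.5] [ 680.6 -197.9   86.9]
```

View pics/c1.png

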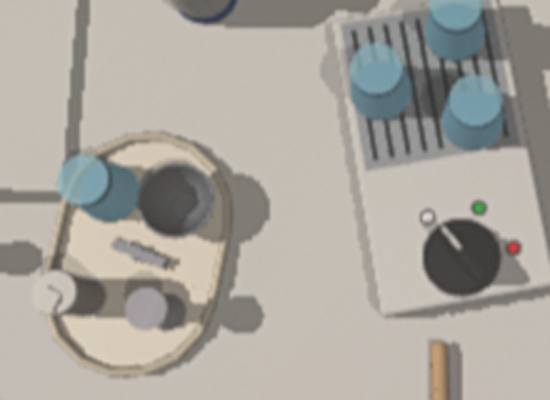

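View pics/w0.png

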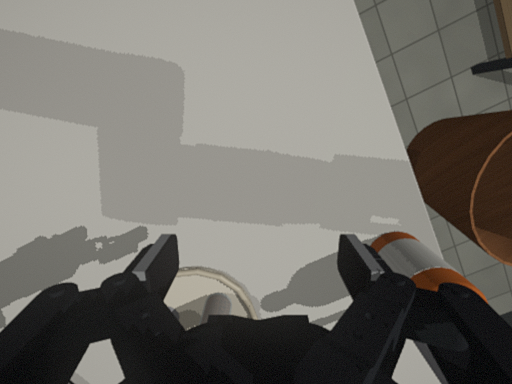

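The tray's upturned pale-blue tumbler at (572,383) has its top disc at 90 mm. The crop confirms it at (85,180), beside the bowl at (175,200), the clip, jigger and jar. All measured sizes match the description.

Fully open, the fingers (85 mm inside) are wider than the slots' outer edges (74 mm). So I'll grip from a slot's wall to the board's long edge, which is 55 mm and fits the open fingers.

```bash
cat > g.py <<'E'
from h import *
np.set_printoptions(precision=2,suppress=True)
def R2(a): a=np.radians(a); return np.array([[np.cos(a),-np.sin(a)],[np.sin(a),np.cos(a)]])
DECK=np.array([691.4,29.]); DY=10.8
BOARD=np.array([460.8,-340.3]); BY=-3.7
OFF=np.array([-21,-47.5])
TOPG=np.array([572.4,383.1]); BOWL=np.array([558,297.]); BAR=np.array([499.8,-8.1]); BARY=39.7
def st(tag=""):
    s=r.read_state(); print(tag,"t",round(s["t"],2),"pos",s["tool_pos"],"F",s["force"],"M",s["torque"],"w",round(s["grip_width"],1),"ff",s["finger_force"]); return s
E
python3 - <<'E'
from g import *
gp=BOARD+R2(BY)@OFF
pp=DECK+R2(DY)@(OFF+[4,2])
for s in (90,-90):
    print(gp,pp,s,r.solve_ik([*gp,220],rot(BY+s)),r.solve_ik([*pp,200],rot(DY+s)))
q0=np.array(r.read_state()["qpos"])
s=min((90,-90),key=lambda s:abs(r.solve_ik([*gp,220],rot(BY+s))[5]))
r.reach([*gp,140],rot(BY+s)); st("above")
r.move_l([*gp,60],max_speed=150); r.move_l([*gp,41.5],max_speed=60); st("down")
p,d=eyes.get_image("wrist"); cv2.imwrite("pics/w1.png",p[:,:,::-1])
E
```

```text
[ 436.78 -386.35] [683.23 -18.88] 90 [ -48.39    8.52   99.44   -0.     72.04 -134.69] [  -7.46   21.36   85.91   -0.     72.73 -108.26]
[ 436.78 -386.35] [683.23 -18.88] -90 [-48.39   8.52  99.44  -0.    72.04  45.31] [-7.46 21.36 85.91 -0.   72.73 71.74]
above t 3.52 pos [ 437.31 -385.8   140.07] F [-0.   -0.15 -0.41] M [-0.02 -0.02  0.  ] w 85.2 ff 0.0
down t 4.66 pos [ 436.46 -385.99   40.95] F [-0.08  0.59  0.1 ] M [-0.   -0.02  0.01] w 85.4 ff 0.0
```

View pics/w1.png

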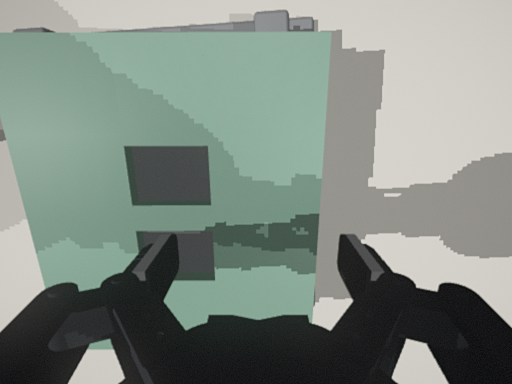

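The left finger is in the near slot (137–215, 231–280), and the right finger is just off the board's edge at column 320. Now to grip.

Run:
```python
from g import *
r.grasp(90); s=st("grip")
if 50<s["grip_width"]<60:
    r.move_l(s["tool_pos"]+[0,0,25],max_speed=60); st("up")
    c=eyes.calibration("wrist"); p,d=eyes.get_image("wrist"); X=cloud(c,d); H=hsv(p)
    g=(H[...,0]>60)&(H[...,0]<92)&(H[...,1]>45)&(H[...,2]>70)&(d>0)
    k=np.zeros((384,512),np.uint8); cv2.drawContours(k,big(g)[:1],-1,1,-1); g&=k>0; g[200:]=False
    P=X[g]; A=np.c_[P[:,:2]-P[:,:2].mean(0),np.ones(len(P))]; print("plane",np.linalg.lstsq(A,P[:,2],rcond=None)[0],P.mean(0))
    cv2.imwrite("pics/w2.png",p[:,:,::-1])
```

```text
grip t 5.11 pos [ 437.49 -387.36   42.81] F [-1.08 -0.86  4.66] M [-0.04  0.13  0.07] w 51.8 ff 94.87247931355796
up t 5.7 pos [ 437.53 -387.35   68.  ] F [ 0.22 -0.11 -3.17] M [-0.09  0.03 -0.03] w 52.1 ff 94.37232337495516
plane [ 0.03 -0.04 68.64] [ 485.23 -368.56   68.64]
```

View pics/w2.png

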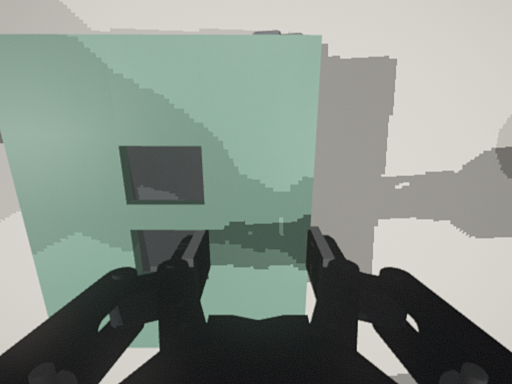

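Held at 52 mm and nearly level. Next I'll carry it over the deck and check its pose from the top camera before lowering.

```bash
cat > bp.py <<'E'
from g import *
def board_pose(zt,near,fn=None):
    res=[]
    for n in ("top","scene"):
        c=eyes.calibration(n); p,d=eyes.get_image(n); X=cloud(c,d); H=hsv(p)
        if fn: cv2.imwrite(f"pics/{fn}_{n}.png",p[:,:,::-1])
        g=(d>0)&(H[...,0]>58)&(H[...,0]<92)&(H[...,1]>40)&(np.hypot(X[...,0]-near[0],X[...,1]-near[1])<140)&(abs(X[...,2]-zt)<15)
        if g.sum()<200: print(n,"few",g.sum()); continue
        P=X[g]; A=np.c_[P[:,:2]-P[:,:2].mean(0),np.ones(len(P))]; pl=np.linalg.lstsq(A,P[:,2],rcond=None)[0]
        k=np.vstack(big(g)[:1]); e=on_plane(c,k[:,0],zt)[:,:2].astype(np.float32); print(n,"rect",cv2.minAreaRect(cv2.convexHull(e)),"plane",pl)
E
python3 - <<'E'
from bp import *
s=r.read_state(); r.move_l([*s["tool_pos"][:2],210],max_speed=200)
pp=DECK+R2(DY)@(OFF+[4,2])
r.reach([*pp,210],rot(DY-90)); r.move_l([*pp,165],max_speed=80); st("over")
board_pose(166,DECK,"o")
E
```

```text
over t 8.94 pos [683.31 -18.8  164.79] F [ 0.24 -0.94 -1.71] M [-0.08  0.05 -0.04] w 52.4 ff 94.4280735043867
top rect ((699.0792236328125, 103.58367156982422), (43.633384704589844, 148.39617919921875), 83.22843933105469) plane [ -0.     0.   166.59]
scene rect ((693.7657470703125, 32.05290985107422), (172.68605041503906, 155.79298400878906), 11.113924980163574) plane [ -0.01  -0.   166.15]
```

View pics/o_scene.png

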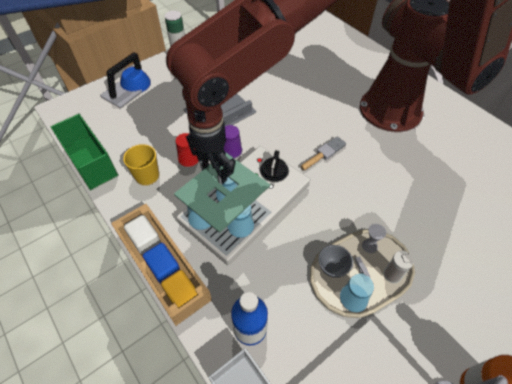

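The scene view shows the board level above the tumblers, centred 4 mm from the deck centre and square to within 1°. Now lowering it by touch.

Run:
```python
from bp import *
s=r.read_state(); p=s["tool_pos"].copy(); f0=s["force"][2]
r.move_l([*p[:2],141],max_speed=60)
z=141
while z>133.5:
    z-=1; r.move_l([*p[:2],z],max_speed=20); s=r.read_state()
    if s["force"][2]-f0>4: break
st(f"touch z{z}")
r.gripper_open(); s=st("open")
r.move_l([*p[:2],s["tool_pos"][2]+70],max_speed=80); st("up")
board_pose(137,DECK)
```

```text
touch z135 t 11.09 pos [684.18 -18.89 135.89] F [-2.18  0.26  1.82] M [-0.06  0.27  0.03] w 52.3 ff 95.09388637728989
open t 11.53 pos [684.09 -18.85 135.07] F [ 0.23 -0.04  0.68] M [0.01 0.06 0.03] w 85.4 ff 0.0
up t 12.55 pos [683.35 -18.8  204.17] F [-0.4   0.63 -0.17] M [-0.04 -0.05  0.02] w 85.2 ff 0.0
top rect ((708.9722290039062, 107.24838256835938), (29.97966194152832, 118.99946594238281), 83.97288513183594) plane [ -0.    -0.   137.66]
scene rect ((694.1527099609375, 33.74639129638672), (170.7027130126953, 152.16864013671875), 10.581693649291992) plane [ -0.    -0.   136.64]
```

The board is down flat at (694,33), within 5 mm and 0.3° of target. Next is the tumbler.

Run:
```python
from g import *
v=BOWL-TOPG; yaw=np.degrees(np.arctan2(v[1],v[0]))+90
Y=min((yaw,yaw-180,yaw+180),key=lambda a:abs(r.solve_ik([*TOPG,200],rot(a))[5]) if r.solve_ik([*TOPG,200],rot(a)) is not None else 999)
print(yaw,Y)
r.reach([600,200,230],rot(Y)); r.reach([*TOPG,170],rot(Y)); st("above")
r.move_l([*TOPG,49],max_speed=120); st("down")
p,d=eyes.get_image("wrist"); cv2.imwrite("pics/w3.png",p[:,:,::-1])
```

```text
-9.494692701481512 -9.494692701481512
above t 14.38 pos [573.41 381.76 170.17] F [-0.11 -0.61  0.09] M [0.02 0.05 0.02] w 85.0 ff 0.0
down t 15.54 pos [573.37 383.61  50.31] F [-0.36  0.16 -0.13] M [ 0.01 -0.    0.03] w 85.4 ff 0.0
```

View pics/w3.png

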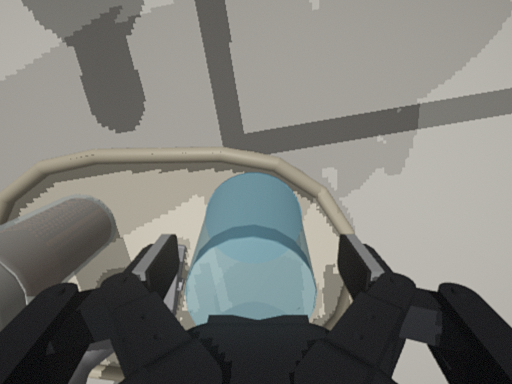

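The tumbler (column 250) is centred between the fingers, with free space on both sides. Gripping it now.

Run:
```python
from g import *
r.grasp(50); s=st("grip")
if s["grip_width"]>45:
    z=s["tool_pos"][2]; print("zgrip",z)
    r.move_l([*s["tool_pos"][:2],z+30],max_speed=80); st("lift")
    r.move_l([*s["tool_pos"][:2],z+165],max_speed=150)
    Rk=r.read_state()["tcp_rot"]
    r.reach([600,200,z+175],Rk); r.reach([694.6,32.5,z+165],rot(10.8)); st("over")
    r.move_l([694.6,32.5,z+145],max_speed=60); st()
    for n in("top","scene"):
        c=eyes.calibration(n); p,d=eyes.get_image(n); X=cloud(c,d); H=hsv(p); cv2.imwrite(f"pics/t_{n}.png",p[:,:,::-1])
        b=(d>0)&(H[...,0]>90)&(H[...,0]<108)&(H[...,1]>50)&(np.hypot(X[...,0]-694,X[...,1]-32)<60)&(X[...,2]>155)
        print(n,b.sum(), X[b].mean(0) if b.any() else "", np.percentile(X[b],[5,95],axis=0) if b.any() else "")
```

```text
grip t 15.96 pos [573.5  383.82  50.78] F [0.15 0.73 5.64] M [0.02 0.17 0.04] w 57.4 ff 54.03755065868609
zgrip 50.77718768430522
lift t 16.51 pos [573.73 383.92  81.38] F [ 0.14  0.54 -2.1 ] M [-0.01 -0.01  0.01] w 57.5 ff 53.36276996182278
over t 19.12 pos [694.28  34.74 215.27] F [-0.31 -0.05 -1.37] M [-0.02  0.03 -0.04] w 57.2 ff 53.35628517670557
 t 19.6 pos [693.91  33.01 194.78] F [ 0.49  0.35 -2.58] M [ 0.02 -0.01 -0.01] w 57.2 ff 53.35608461173251
top 0  
scene 859 [700.64  51.79 220.19] [[672.18  31.82 159.76]
 [726.96  63.84 328.82]]
```

View pics/t_scene.png

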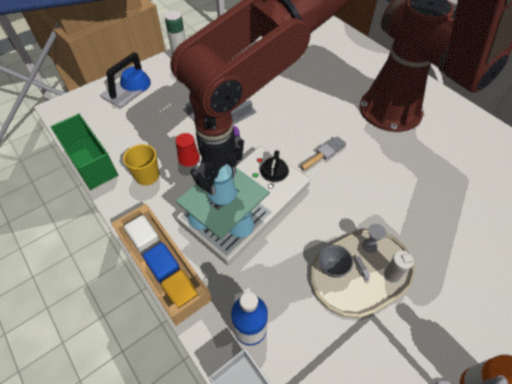

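The tumbler is held upright over the middle of the board. Lowering it by touch.

Run:
```python
from bp import *
s=r.read_state(); p=[694.6,32.5]; f0=s["force"][2]
r.move_l([*p,186],max_speed=50); z=186
while z>178.5:
    z-=1; r.move_l([*p,z],max_speed=20); s=r.read_state()
    if s["force"][2]-f0>4.5: break
st(f"touch z{z}")
r.gripper_open(); s=st("open")
r.move_l([*p,s["tool_pos"][2]+85],max_speed=90); st("up")
P=BAR; 
for y in (BARY+90,BARY-90):
    a=r.solve_ik([*P,180],rot(y)); b=r.solve_ik([*P,90],rot(y-60)); print(y,a,b)
```

```text
touch z180 t 21.54 pos [694.72  32.44 181.74] F [-2.9   0.33  5.94] M [-0.02  0.57 -0.08] w 57.5 ff 54.29278184543364
open t 21.94 pos [694.55  32.49 179.58] F [ 0.34 -1.88  0.11] M [-0.02  0.03  0.02] w 85.4 ff 0.0
up t 23.03 pos [694.    32.53 263.39] F [ 0.71  1.47 -0.74] M [0.03 0.02 0.03] w 85.4 ff 0.0
129.7 [  -8.98    0.77  112.34   -0.     66.89 -138.68] [ -8.98   8.25 115.48  -0.    56.28 -78.68]
-50.3 [ -8.98   0.77 112.34  -0.    66.89  41.32] [ -8.98   8.25 115.48  -0.    56.28 101.32]
```

Run:
```python
from g import *
r.reach([*BAR,240],rot(BARY-90)); r.move_l([*BAR,110],max_speed=150); r.move_l([*BAR,79],max_speed=60); st("down")
p,d=eyes.get_image("wrist"); cv2.imwrite("pics/w4.png",p[:,:,::-1])
p,d=eyes.get_image("scene"); c=eyes.calibration("scene"); X=cloud(c,d); H=hsv(p); cv2.imwrite("pics/s4.png",p[:,:,::-1])
b=(d>0)&(H[...,0]>88)&(H[...,0]<108)&(H[...,1]>40)&(np.hypot(X[...,0]-694,X[...,1]-32)<70)&(abs(X[...,2]-221)<5)
print(b.sum(),on_plane(c,big(b)[0][:,0].astype(float),221).mean(0) if b.any() else "")
if b.any(): print(cv2.minEnclosingCircle(on_plane(c,big(b)[0][:,0],221)[:,:2].astype(np.float32)))
```

```text
down t 25.63 pos [499.64  -8.09  78.68] F [ 0.43 -0.2   0.08] M [-0.04 -0.01 -0.01] w 85.4 ff 0.0
387 [696.73  34.42 221.  ]
((696.6851196289062, 33.77566909790039), 28.507761001586914)
```

View pics/w4.png

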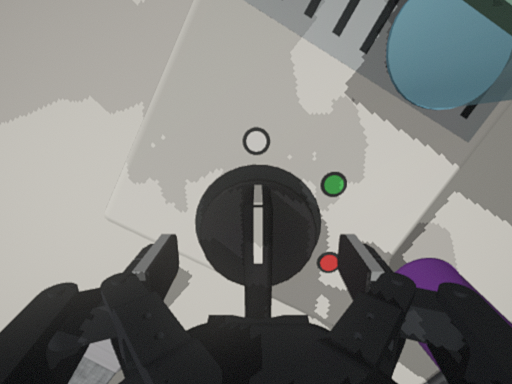

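The tumbler stands on the board at (697,34) with its top at 221 mm. The wrist view shows the bar (column 258) centred between the fingers, with the pointer at the white dot (256,141) and green at (333,184). Next: grip, push in, turn.

Run:
```python
from g import *
r.grasp(70); s=st("grip"); z0=s["tool_pos"][2]; z=79
while z>60:
    z-=1.5; r.move_l([*BAR,z],max_speed=30); s=r.read_state()
    if s["force"][2]>20: break
s=st(f"pressed cmd {z}")
if z0-s["tool_pos"][2]>8.5:
    for a in (15,30,45,60.2):
        r.reach([*BAR,z],rot(BARY-90-a)); st(f"a{a}")
```

```text
grip t 26.38 pos [499.82  -8.03  79.25] F [-0.64  0.08  1.95] M [0.09 0.15 0.02] w 13.3 ff 69.52712416648865
pressed cmd 65.5 t 28.63 pos [500.51  -8.08  69.  ] F [-8.74  3.09 25.59] M [0.36 1.89 0.02] w 12.7 ff 72.97217845916748
a15 t 28.99 pos [500.76  -8.51  68.98] F [-8.62  0.33 23.91] M [0.14 1.75 0.01] w 12.9 ff 72.80607461929321
a30 t 29.35 pos [500.94  -9.06  68.98] F [-7.24 -1.17 24.15] M [-0.17  1.67 -0.01] w 13.1 ff 72.70603895187378
a45 t 29.71 pos [501.04  -9.62  69.06] F [-8.46 -3.15 22.92] M [-0.48  1.7  -0.04] w 13.0 ff 72.63446688652039
a60.2 t 30.07 pos [500.86 -10.15  69.03] F [-8.65 -4.77 24.12] M [-0.82  1.9   0.01] w 12.8 ff 72.61005878448486
```

Run:
```python
from g import *
r.move_l([*BAR,79],max_speed=40); st("out"); r.gripper_open(); s=st("open")
p,d=eyes.get_image("wrist"); cv2.imwrite("pics/w5.png",p[:,:,::-1])
r.move_l([*s["tool_pos"][:2],200],max_speed=120); r.wait(0.3); st("up")
from bp import board_pose
board_pose(137,DECK)
for n in ("top","scene"):
    c=eyes.calibration(n); p,d=eyes.get_image(n); X=cloud(c,d); b=(d>0)&(abs(X[...,2]-96)<5)&(np.hypot(*(X[...,:2]-BAR).transpose(2,0,1))<45)
    if b.sum()>20: print(n,"bar",cv2.minAreaRect(on_plane(c,big(b)[0][:,0],96)[:,:2].astype(np.float32)),np.median(X[b][:,2]))
```

```text
out t 30.56 pos [500.2  -10.04  79.16] F [-1.04 -5.25  3.36] M [-1.02  0.23  0.01] w 12.8 ff 71.68675661087036
open t 31.26 pos [499.82  -8.04  78.99] F [ 0.53 -0.6   0.21] M [-0.02  0.02  0.01] w 85.1 ff 0.0
up t 32.77 pos [499.49  -7.99 199.39] F [ 0.21 -0.03  0.74] M [-0.    0.    0.06] w 85.6 ff 0.0
top rect ((695.9501953125, 32.04534149169922), (165.12612915039062, 149.13502502441406), 10.950801849365234) plane [  0.     0.   137.74]
scene rect ((693.7849731445312, 34.38789367675781), (171.54298400878906, 152.82821655273438), 10.200339317321777) plane [ -0.    -0.   136.61]
top bar ((479.1017761230469, -1.1566276550292969), (13.495793342590332, 19.081565856933594), 71.89141845703125) 96.45433601709772
scene bar ((499.2294921875, -6.779706954956055), (16.325769424438477, 65.3302993774414), 69.51014709472656) 95.12132409461628
```

View pics/w5.png

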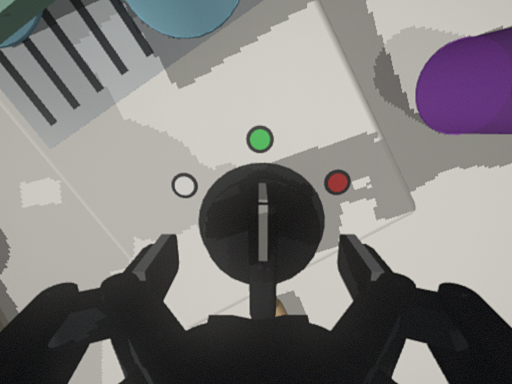

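The pointer is at the green dot (260,139) and the bar top is back at 96 mm, so the knob has sprung out. The bar's yaw is -20.5°, a turn of about 60°. The board lies flat and square. Handing in.

```bash
python3 -c "
from plant import order
print(order.sign_off())"
```

```text
the job is handed in; nothing more can be done
None
```

The job is handed in, verdict not shown: the cameras showed the board flat and square on the three tumblers, the fourth on its middle, and the selector sprung out at the green dot, at about 33 s of the 72 s allowed.

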